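# Serve the red marble from the push-latch run

## Task

A customer has chosen the red marble. Press the red knob once so that its push latch lets go and the knob pops up, wait until the red marble has rolled down into its dish, then press the red knob again so that it stays down, latched, with the gate shut. Leave the blue marble run alone.

Things in the scene. Friction and masses are not known exactly. Their poses are not given: they have to be found in the camera images.
- red_knob (a point): Centre of the top of the red push knob (32 mm across, 10 mm thick) on the bridge of a pale wooden marble run fixed to the counter. Bridge top: 34 x 84 mm, flat, 147 mm above the counter. The knob only moves up and down: its top is 160 mm above the counter latched, 178 popped up, 152 pressed fully home. z up; x along the run towards its dish. A gate blade under the knob rises with it.
- red_latch (a joint): Height of the red knob over its latched position, m: 0 latched (start), +0.018 popped up (gate open), -0.008 fully home. Spring: about 1 N popped to 3 N home, then a hard stop. Push-push latch: press the latched knob home (8 mm) and let go: it pops up. Press the popped knob home (26 mm) and let go: it rises only to 0 and stays. A part-way press changes nothing.
- red_marble_center (a point): Centre of the red marble, 20 mm across. It waits on sloping rails 13 mm behind the gate (-x of the knob), 54 mm above the counter, and rolls into the dish by itself within about 2 s of the knob popping up; there its centre is 20 mm up. The dish (inside 84 mm long, 74 wide, rim 55 mm above the counter, grey felt floor) is centred 72 mm along +x from the knob.
- blue_latch (a joint): Same as red_latch, for the blue knob on a second, otherwise identical marble run (each 240 x 84 mm) that holds a blue marble. It starts latched and is not to be worked.

How it is judged:
By the outcome, as a careful person would: the job done as asked, in the order asked, and still so for the second after the job is handed in, with the robot touching nothing.
It also fails if it takes over 32 s, if anything falls off the work surface, if the arm or the gripper's body presses on something with over 40 N, if the wrist force passes 120 N, or if a joint passes its speed limit or range.

## Robot

A 6-joint arm with a two-finger parallel gripper is mounted at the origin on the work surface. World frame = base frame: x ahead of the robot, y to its left, z up, the work surface at z = 0. Lengths are in m, angles in degrees, forces in N, time in s.
With the tool pointing down it reaches from about 0.4 to 0.825 m from the base axis. Payload 7 kg.
Tool frame: the origin (TCP) lies at the centre of the arm's flange, where the gripper is bolted on; the fingertips stand 178 mm ahead of it and the grasp point (between the pads) lies 159 mm ahead of it (tip_reach is the distance from the TCP to the fingertips, in m); z points along the fingers, y is the line along which they close (so a half turn about z gives the same grasp; the last joint's range is limited). The gripper opens to 88 mm and grips with 3 to 60 N. Pads are 19 mm wide; open, the fingers measure 130 mm over their backs; the gripper's body (78 mm by 193 mm) begins 47 mm behind the grasp point.
Start: joints at [-52.42, 20.546, 0.682, 0, -70.136, -16.507], TCP at [0.243, -0.63, 0.405] pointing down, gripper open.
Joint ranges: [-176.03, 176.03], [-82.01, 121.73], [-58.28, 71.71], [-173.87, 95.51], [-174.79, -0.11], [-173.66, 173.66]. Speed limits (degrees/s): [136.94, 136.94, 172.46, 180, 180, 180].

## Interface

Orientations are given as [roll, pitch, yaw] about the fixed x, y, z axes, in that order (R = Rz(yaw) Ry(pitch) Rx(roll)).
In Python, from plant import * gives the robot as it stands.
- The arm moves only by the shell command python3 -m handwheel 'ROWS'. ROWS is JSON, a list of rows, each a list of 7 numbers: the opening, from -1 (shut) to 1 (fully open), then the shift along the tool's x, y, z as a fraction of full scale, then the turn, a rotation vector about the tool's x, y, z as a fraction of full scale. A call has 1 to 5 rows; each row shifts and turns the commanded pose from where the row before left it, along the tool's axes as they then stand; what a row does not reach is not made up. Full scale, the value 1, is 0.025 m for a shift and 6 degrees for a turn. A row lasts 1/8 s, in which the tool goes at most 62.5 mm and 10.7 degrees, less where a joint would pass 70% of its speed; a pose out of reach is approached as far as the arm can. A call with a number of a shift or a turn outside -1 to 1 is refused whole. A call with a gripper value outside its range is refused whole. The fingers move at their own pace and stop on an object; the grip force is fixed at half the most. Time passes only in rows, so rows that do not move let the fingers close. It gives the time, the measured TCP pose, the force, the opening and the grip force at its end, in the units of the state.
- get_obs(): the state, without advancing time (a new reading comes with each control period).
- snapshot(name): name is "side" or "top"; returns a dict with "color" (480x640x3 uint8, red, green, blue), "fx", "fy", "cx", "cy" (pixels), "R" (3x3) and "t" (3): a world point X has camera coordinates R X + t. Camera axes: x right, y down, z forward; pixel columns grow to the right and rows downward; lengths in m; the calibration is good to about 2 mm. A picture is of the moment at which its call begins. There is no depth.
- close_job(): hands the job in; it is judged then, once.
The state is a dict: "clock": time; "joint_pos": joint angles; "qvel": joint speeds; "tau": joint torques, N m; "tool_pos": TCP position; "orientation": TCP orientation; "force": force on the tool from outside, world axes, zero at the start; "moment": the same for the moment, N m; "opening": finger opening in m; "gripper_force": force on a finger pad.
Only numpy, scipy, OpenCV 4.12 (cv2) and the standard library are available. Lean on these libraries where they do the work, as an engineer would, in place of code of your own. Each camera call takes 0.05 s, during which the arm holds its last target. There are 200 camera calls.

## Working session

There is one attempt and no reset: what is moved stays moved. The work goes in short steps, Python scripts to look and compute and a shell command to move; the robot and the scene stay as the last step left them, time stands still between calls to the robot, and variables do not carry over. Pictures are saved under pics/ and viewed, at most 10 in all, crops included, and the job is handed in when it is done.

```bash
mkdir -p pics; python3 - <<'E'
from plant import *
import cv2
for n in("top","side"):
    s=snapshot(n); cv2.imwrite(f"pics/{n}0.png",s["color"][:,:,::-1]); print(n,s["fx"],s["fy"],s["cx"],s["cy"],s["R"],s["t"])
print(get_obs())
E
```

```text
top 529.2706533822306 529.2706533822306 319.363286824028 238.46500209834153 [[-0.02353112 -0.9992494  -0.030772  ]
 [-0.98898417  0.0277668  -0.14539366]
 [ 0.14613897  0.02701174 -0.98889523]] [0.02235644 0.5739228  0.84042712]
side 462.7278160923237 462.7278160923237 310.10502793797735 240.10522853118445 [[-0.92815582 -0.37171455 -0.01884318]
 [-0.25268274  0.66649326 -0.70138303]
 [ 0.27327314 -0.6462314  -0.71253545]] [0.50086895 0.20756381 0.59983842]
{'clock': 0.1, 'joint_pos': array([-5.24204466e+01,  2.05883875e+01,  6.41271182e-01, -1.84674997e-02,
       -7.01367250e+01, -1.65061376e+01]), 'qvel': array([ 0.02877871, -0.08737588,  0.1011979 ,  0.06684934,  0.01812434,
        0.1405872 ]), 'tau': array([ 4.19589669e-04, -5.84165275e+01,  2.93752688e+01,  7.01544285e+00,
        1.01574662e-02, -5.31738715e-05]), 'tool_pos': array([ 0.24264306, -0.62970891,  0.40381904]), 'orientation': array([ 1.79914681e+02, -7.17689437e-03, -1.58932866e+02]), 'force': array([-0.08129287, -0.16294518,  0.00852822]), 'moment': array([0.00427423, 0.01250164, 0.02635162]), 'gripper_force': 0.0, 'opening': 0.08746782701704138}
```

View pics/top0.png

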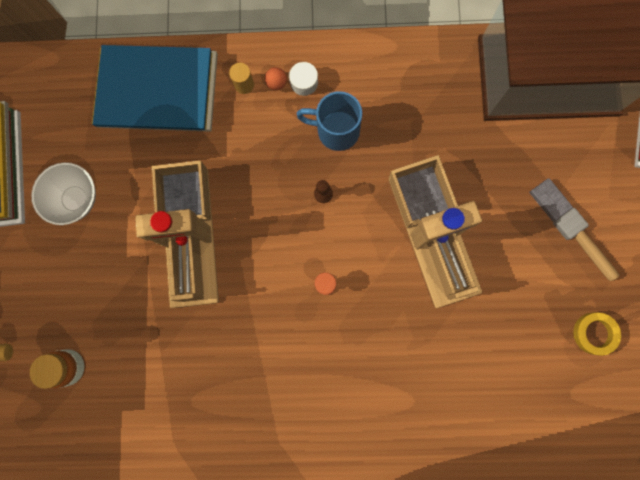

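View pics/side0.png

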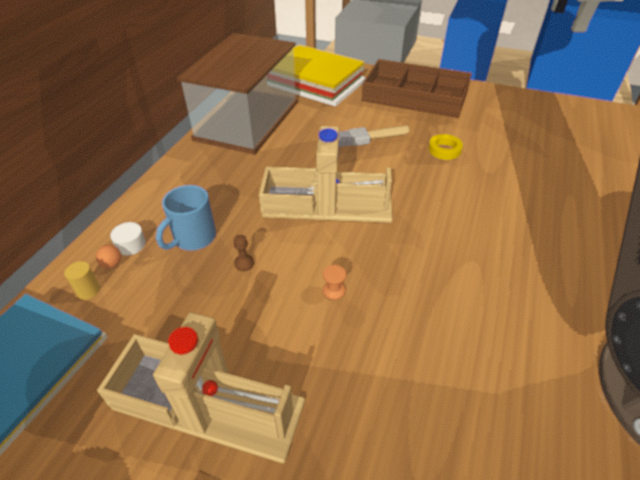

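Top view: red knob at (161,221) and blue knob at (453,218). Side view: red knob top at (183,340). The red run lies on the robot's left, with its dish towards +x.

```bash
cat > h.py <<'E'
from plant import *
import numpy as np
from scipy.spatial.transform import Rotation as Ro
def ray(s,u,v,z):
    d=s["R"].T@np.array([(u-s["cx"])/s["fx"],(v-s["cy"])/s["fy"],1]); c=-s["R"].T@s["t"]
    return c+d*(z-c[2])/d[2]
def rel(target):
    o=get_obs(); R=Ro.from_euler("xyz",o["orientation"],degrees=True).as_matrix()
    d=R.T@(np.array(target)-o["tool_pos"]); return o["tool_pos"],d,d/0.025
E
python3 - <<'E'
from h import *
import cv2
for n,b in(("top",(130,190,190,250)),("side",(155,315,215,370))):
    s=snapshot(n); c=s["color"].astype(int)
    m=((c[...,0]>120)&(c[...,1]<60)&(c[...,2]<60)).astype(np.uint8)
    k,_,st,ce=cv2.connectedComponentsWithStats(m)
    for i in range(1,k):
        x,y=ce[i]
        if b[0]<x<b[2] and b[1]<y<b[3] and st[i,4]>30: print(n,st[i],ce[i],ray(s,x,y,.160))
s=snapshot("top"); p=ray(s,161,221,.16);print(p, ray(s,453,218,.16))
print(rel([p[0],p[1],.405]), rel([.50,-.25,.405]))
E
```

```text
top [151 211  20  21 322] [160.46273292 220.81987578] [0.58954525 0.23633535 0.16      ]
top [176 238   7   7  34] [179.29411765 240.73529412] [0.5592979  0.20808889 0.16      ]
side [168 328  30  26 584] [182.63013699 340.0119863 ] [0.5867709  0.23875373 0.16      ]
[0.58925407 0.23553596 0.16      ] [ 0.58128666 -0.18879948  0.16      ]
(array([ 0.24265284, -0.62978898,  0.40420974]), array([-6.34542808e-01,  6.82843757e-01, -3.32250323e-04]), array([-2.53817123e+01,  2.73137503e+01, -1.32900129e-02])) (array([ 0.24265284, -0.62978898,  0.40420974]), array([-0.37668754,  0.26186629, -0.00063087]), array([-15.06750156,  10.47465171,  -0.02523465]))
```

```bash
python3 -m handwheel '[[-1,-0.9,0.97,0,0,0,0],[-1,-0.9,0.97,0,0,0,0],[-1,-0.9,0.97,0,0,0,0],[-1,-0.9,0.97,0,0,0,0],[-1,-0.9,0.97,0,0,0,0]]'
python3 -m handwheel '[[-1,-0.9,0.97,0,0,0,0],[-1,-0.9,0.97,0,0,0,0],[-1,-0.9,0.97,0,0,0,0],[-1,-0.9,0.97,0,0,0,0],[-1,-0.9,0.97,0,0,0,0]]'
python3 -m handwheel '[[-1,-0.9,0.97,0,0,0,0],[-1,-0.9,0.97,0,0,0,0],[-1,-0.9,0.97,0,0,0,0],[-1,-0.9,0.97,0,0,0,0],[-1,-0.9,0.97,0,0,0,0]]'
python3 -m handwheel '[[-1,-0.9,0.97,0,0,0,0],[-1,-0.9,0.97,0,0,0,0],[-1,-0.9,0.97,0,0,0,0],[-1,-0.9,0.97,0,0,0,0],[-1,-0.9,0.97,0,0,0,0]]'
python3 -c "
from h import *
print(rel([.588,.237,.405]),get_obs()['orientation'],get_obs()['opening'])"
```

```text
clock: 0.88
tool_pos: [0.3043, -0.4752, 0.4046]
orientation: [-180.0, 0.0, -158.9]
force: [0.8, -0.1, 0.5]
opening: 0.0433
gripper_force: 0.0
clock: 1.5
tool_pos: [0.3656, -0.3216, 0.4048]
orientation: [-180.0, 0.0, -158.9]
force: [-0.1, 0.1, 0.4]
opening: 0.0008
gripper_force: 0.0
clock: 2.12
tool_pos: [0.427, -0.168, 0.4048]
orientation: [-180.0, 0.0, -158.9]
force: [1.3, 0.1, 0.3]
opening: 0.0002
gripper_force: 0.0
clock: 2.75
tool_pos: [0.4884, -0.0144, 0.4048]
orientation: [180.0, 0.0, -158.9]
force: [0.4, -0.6, 0.6]
opening: 0.0003
gripper_force: 0.0
(array([ 0.48838617, -0.01439225,  0.40479006]), array([-1.83370483e-01,  1.98736684e-01, -1.37393047e-04]), array([-7.33481933e+00,  7.94946735e+00, -5.49572188e-03])) [ 1.79996041e+02  1.83772391e-02 -1.58918759e+02] 0.0003141092191497914
```

```bash
python3 -m handwheel '[[-1,-0.9,0.97,0,0,0,0],[-1,-0.9,0.97,0,0,0,0],[-1,-0.9,0.97,0,0,0,0],[-1,-0.9,0.97,0,0,0,0],[-1,-0.9,0.97,0,0,0,0]]' | head -2
python3 -m handwheel '[[-1,-0.9,0.97,0,0,0,0],[-1,-0.9,0.97,0,0,0,0],[-1,-0.9,0.97,0,0,0,0],[-1,0,0,0.8,0,0,0],[-1,0,0,0.4,0,0,0]]'
python3 -m handwheel '[[-1,0,0,0,0,0,0]]'
python3 -c "
from h import *
import cv2
print(rel([.588,.237,.338]))
im=[]
for n in('top','side'):
  s=snapshot(n)
  im.append(cv2.resize(s['color'][150:300,80:280] if n=='top' else s['color'][240:440,80:347],(400,300),interpolation=cv2.INTER_CUBIC))
cv2.imwrite('pics/c1.png',np.hstack(im)[:,:,::-1])"
```

```text
clock: 3.38
tool_pos: [0.5498, 0.1392, 0.4047]
clock: 4.0
tool_pos: [0.5861, 0.2305, 0.3732]
orientation: [-180.0, -0.1, -158.9]
force: [-0.5, -0.8, 0.5]
opening: 0.0001
gripper_force: 0.0
clock: 4.12
tool_pos: [0.5862, 0.2299, 0.3739]
orientation: [-180.0, -0.1, -158.9]
force: [-0.5, -0.9, -0.9]
opening: 0.0005
gripper_force: 0.0
(array([0.5861675 , 0.22988717, 0.37393238]), array([-0.00432777,  0.00599939,  0.03592164]), array([-0.1731107 ,  0.23997571,  1.43686564]))
```

View pics/c1.png

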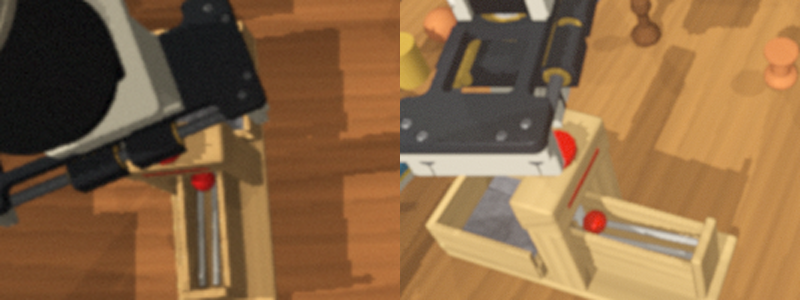

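The closed fingertips stand over the red knob, the marble is still behind its gate (about (203,180) in the left crop), and nothing else is nearby.

```bash
python3 -m handwheel '[[-1,-0.17,0.24,0.4,0,0,0],[-1,0,0,0.6,0,0,0],[-1,0,0,0.4,0,0,0],[-1,0,0,0.2,0,0,0],[-1,0,0,0,0,0,0]]'
python3 -m handwheel '[[-1,0,0,0.08,0,0,0],[-1,0,0,0,0,0,0]]'
```

```text
clock: 4.85
tool_pos: [0.5881, 0.2373, 0.3343]
orientation: [-180.0, -0.0, -158.9]
force: [-2.1, 0.4, 2.1]
opening: 0.0002
gripper_force: 1.0
clock: 5.1
tool_pos: [0.5883, 0.2374, 0.3329]
orientation: [-180.0, 0.0, -158.9]
force: [-1.5, -0.1, 2.7]
opening: 0.0005
gripper_force: 1.1
```

Spring force is about 2.7 N, so contact is made; pressing on to the stop in small steps.

```bash
python3 -m handwheel '[[-1,0,0,0.1,0,0,0],[-1,0,0,0,0,0,0]]'
python3 -m handwheel '[[-1,0,0,0.06,0,0,0],[-1,0,0,0,0,0,0]]'
```

```text
clock: 5.35
tool_pos: [0.5884, 0.2374, 0.3305]
orientation: [-180.0, 0.0, -158.9]
force: [-0.7, -0.7, 4.2]
opening: 0.0003
gripper_force: 1.8
clock: 5.6
tool_pos: [0.5883, 0.2374, 0.3304]
orientation: [-180.0, 0.1, -158.9]
force: [-4.3, -0.6, 12.6]
opening: -0.0001
gripper_force: 6.2
```

Hard stop reached (12.6 N). Lift clear and wait for the marble.

```bash
python3 -m handwheel '[[-1,0,0,-0.8,0,0,0],[-1,0,0,-1,0,0,0],[-1,0,0,-1,0,0,0],[-1,0,0,0,0,0,0],[-1,0,0,0,0,0,0]]'
for i in 1 2 3; do python3 -m handwheel '[[-1,0,0,0,0,0,0],[-1,0,0,0,0,0,0],[-1,0,0,0,0,0,0],[-1,0,0,0,0,0,0],[-1,0,0,0,0,0,0]]' | head -2; done
python3 -c "
from h import *
import cv2
im=[]
for n in('top','side'):
  s=snapshot(n)
  im.append(cv2.resize(s['color'][150:300,80:280] if n=='top' else s['color'][270:470,80:347],(400,300),interpolation=cv2.INTER_CUBIC))
cv2.imwrite('pics/c2.png',np.hstack(im)[:,:,::-1])"
```

```text
clock: 6.22
tool_pos: [0.588, 0.2374, 0.3979]
orientation: [180.0, -0.0, -158.9]
force: [-0.3, 0.3, -0.0]
opening: 0.0005
gripper_force: 0.0
clock: 6.85
tool_pos: [0.5882, 0.2374, 0.3986]
clock: 7.48
tool_pos: [0.5882, 0.2374, 0.3987]
clock: 8.1
tool_pos: [0.5882, 0.2374, 0.3987]
```

View pics/c2.png

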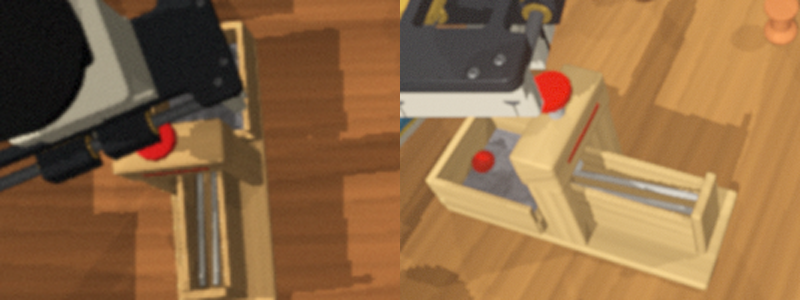

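The marble lies in the dish (side crop (483,160)) and the rails are empty. Pressing the knob home again.

```bash
python3 -m handwheel '[[-1,0,0,0.8,0,0,0],[-1,0,0,0.8,0,0,0],[-1,0,0,0.5,0,0,0],[-1,0,0,0.3,0,0,0],[-1,0,0,0.24,0,0,0]]'
python3 -m handwheel '[[-1,0,0,0.1,0,0,0],[-1,0,0,0.06,0,0,0],[-1,0,0,0,0,0,0]]'
```

```text
clock: 8.82
tool_pos: [0.5882, 0.2374, 0.3328]
orientation: [-180.0, 0.0, -158.9]
force: [-1.7, -0.7, 2.0]
opening: 0.0004
gripper_force: 1.3
clock: 9.2
tool_pos: [0.5882, 0.2373, 0.3304]
orientation: [-180.0, 0.1, -158.9]
force: [-4.7, -1.8, 9.7]
opening: 0.0005
gripper_force: 5.1
```

Home again (9.7 N at the stop). Lift and back away towards the start side, then check.

```bash
python3 -m handwheel '[[-1,0,0,-0.8,0,0,0],[-1,0,0,-1,0,0,0],[-1,0,0,-1,0,0,0],[-1,0,0,-0.3,0,0,0],[-1,0.9,-0.97,0,0,0,0]]' | head -2
python3 -m handwheel '[[-1,0.9,-0.97,0,0,0,0],[-1,0.9,-0.97,0,0,0,0],[-1,0.9,-0.97,0,0,0,0],[-1,0.9,-0.97,0,0,0,0],[-1,0.9,-0.97,0,0,0,0]]' | head -2
python3 -m handwheel '[[-1,0.9,-0.97,0,0,0,0],[-1,0.9,-0.97,0,0,0,0],[-1,0.9,-0.97,0,0,0,0],[-1,0,0,0,0,0,0],[-1,0,0,0,0,0,0]]'
python3 -c "
from h import *
import cv2
im=[]
for n in('top','side'):
  s=snapshot(n); c=s['color'].astype(int)
  m=((c[...,0]>120)&(c[...,1]<60)&(c[...,2]<60)).astype(np.uint8)
  k,_,st,ce=cv2.connectedComponentsWithStats(m)
  print(n,[(ce[i].round(1),st[i,4]) for i in range(1,k) if st[i,4]>25])
  im.append(cv2.resize(s['color'][150:300,80:280] if n=='top' else s['color'][270:470,80:347],(400,300),interpolation=cv2.INTER_CUBIC))
cv2.imwrite('pics/c3.png',np.hstack(im)[:,:,::-1])"
```

```text
clock: 9.82
tool_pos: [0.5763, 0.2076, 0.4058]
clock: 10.45
tool_pos: [0.5139, 0.0521, 0.4055]
clock: 11.08
tool_pos: [0.4778, -0.0391, 0.4059]
orientation: [180.0, 0.0, -159.0]
force: [1.1, 0.0, 0.6]
opening: 0.0003
gripper_force: 0.0
top [(array([182.1, 177.5]), np.int32(93)), (array([161.2, 221. ]), np.int32(319))]
side [(array([313.5,  89.5]), np.int32(110)), (array([182.6, 340.1]), np.int32(574)), (array([135.1, 377.3]), np.int32(155))]
```

View pics/c3.png

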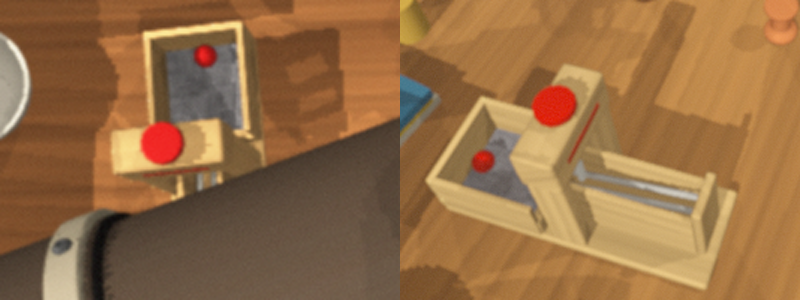

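The knob is back at its starting latched pixel in the side view, (182.6,340.1). The marble is in the dish and the arm is clear.

```bash
python3 -c "
from plant import *
print(close_job())"
```

```text
the job is handed in; nothing more can be done
None
```

The job is handed in: the red marble is in its dish, the red knob is pressed back down to its starting latched height, and I left the blue run alone; it took about 11 s of the 32 s allowed.

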